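# Make up two stationery gift sets

## Task

Make up the two gift sets. In the teal tray, lay the green tin flat in the large compartment with the yellow tape roll lying flat on the middle of the tin, and stand the blue-capped ink jar in the small compartment; in the coral tray, stand the wooden stamp upright in the large compartment and the red-capped ink jar in the small one. Set each thing down gently rather than dropping it, keep the jars upright, and leave the pink roll, the pencil pot and the bell where they are.

Things in the scene. Friction and masses are not known exactly. Their poses are not given: they have to be found in the camera images.
- teal_tray: Dark teal gift tray. Fixed, 94 (x) by 194 (y) by 14 mm high; floor 4 mm thick, 10 mm deep inside, walls and divider 4 mm. Origin: centre of the underside, z up, y along its length. The divider makes a large compartment (86 by 115 mm along y), centre at y = -35.5 mm, and a small one (86 by 67 mm along y), centre at y = +59.5 mm.
- coral_tray: Coral (salmon red) gift tray. Fixed, 94 (x) by 194 (y) by 14 mm high; floor 4 mm thick, 10 mm deep inside, walls and divider 4 mm. Origin: centre of the underside, z up, y along its length. The divider makes a large compartment (86 by 115 mm along y), centre at y = +35.5 mm, and a small one (86 by 67 mm along y), centre at y = -59.5 mm.
- tin: Flat closed green metal tin with a cream panel on its top and a thin steel line round it, 58 mm (x) by 90 mm (y) by 24 mm high. Origin: centre of its underside, z up, y along its length. Loose, about 120 g.
- yellow_tape: Yellow roll of craft tape lying flat, a disc 56 mm across and 24 mm high with a brown cardboard core (the core is not open: grip it round the outside). Origin: centre of its underside, z up. Loose, about 50 g.
- pink_tape: Pink roll of craft tape lying flat, a disc 56 mm across and 24 mm high with a brown cardboard core (the core is not open: grip it round the outside). Origin: centre of its underside, z up. Loose, about 50 g. Not wanted: it stays where it is.
- blue_ink: Blue-capped squat round ink jar, body 44 mm across and 38 mm high with a white label band, on it a bright blue cap 34 mm across and 14 mm high, 52 mm high in all; the glass looks navy. Origin: centre of its underside, z up. Loose, about 130 g.
- red_ink: Red-capped squat round ink jar, body 44 mm across and 38 mm high with a white label band, on it a red cap 34 mm across and 14 mm high, 52 mm high in all; the glass looks dark wine red. Origin: centre of its underside, z up. Loose, about 130 g.
- stamp: Wooden hand stamp standing on its rubber: a pale base 46 by 46 by 20 mm high and, in its middle, an upright round handle 22 mm across from 20 to 58 mm height, with a dark rounded top 25 mm across up to 68 mm. Origin: centre of its underside, z up. Loose, about 80 g.
- pencil_pot: White ceramic pot, 72 mm across and 75 mm high, with short coloured pencils up to 101 mm. Origin: centre of its underside. Loose; not part of the job.
- bell: Brass counter bell on a black foot, 72 mm across and 50 mm high. Origin: centre of its underside. Loose; not part of the job.
Not all that is in view belongs to the job. Several things look just like the blue_ink: the one meant starts farthest to the robot's right.

How it is judged (in metres and radians):
At the end, for the whole second after the job is handed in: Teal tray: tin flat on the floor of the large compartment, yellow roll flat on it within 15 mm of its centre, blue jar on the floor of the small one. Coral tray: stamp on the floor of the large compartment, red jar on that of the small one. All upright (0.1 rad), floor gaps under 4 mm, at rest (x of tin in the frame of teal_tray between -0.02 and 0.02 m and y of tin in the frame of teal_tray between -0.0555 and -0.0155 m and z of tin in the frame of teal_tray between 0 and 0.008 m and angle between each of tin, blue_ink, stamp, red_ink, yellow_tape's own z axis and vertical below 0.1 rad and x of blue_ink in the frame of teal_tray between -0.027 and 0.027 m and y of blue_ink in the frame of teal_tray between 0.0435 and 0.0755 m and z of blue_ink in the frame of teal_tray between 0 and 0.008 m and x of stamp in the frame of coral_tray between -0.027 and 0.027 m and y of stamp in the frame of coral_tray between -0.0065 and 0.0775 m and z of stamp in the frame of coral_tray between 0 and 0.008 m and x of red_ink in the frame of coral_tray between -0.027 and 0.027 m and y of red_ink in the frame of coral_tray between -0.0755 and -0.0435 m and z of red_ink in the frame of coral_tray between 0 and 0.008 m and horizontal distance between yellow_tape and tin below 0.015 m and z of yellow_tape in the frame of tin between 0.02 and 0.028 m and linear speed of each of tin, yellow_tape, blue_ink, stamp, red_ink below 0.02 m/s); the robot touches nothing.
It fails at once if the pink roll is disturbed (moved by over 20 mm) (distance of pink_tape from where it was at the start of the episode above 0.02 m).
It fails at once if the pencil pot is disturbed (moved by over 20 mm) (distance of pencil_pot from where it was at the start of the episode above 0.02 m).
It fails at once if the bell is disturbed (moved by over 20 mm) (distance of bell from where it was at the start of the episode above 0.02 m).
It fails at once if an ink jar is tipped (over 40 degrees) (angle between any of blue_ink, red_ink's own z axis and vertical above 0.7 rad).
It fails at once if one of the five things is dropped or thrown (faster than 0.6 m/s while not held) ((linear speed of tin above 0.6 m/s and contact force between tin and the fingers below 0.05 N) or (linear speed of yellow_tape above 0.6 m/s and contact force between yellow_tape and the fingers below 0.05 N) or (linear speed of blue_ink above 0.6 m/s and contact force between blue_ink and the fingers below 0.05 N) or (linear speed of stamp above 0.6 m/s and contact force between stamp and the fingers below 0.05 N) or (linear speed of red_ink above 0.6 m/s and contact force between red_ink and the fingers below 0.05 N)).
It also fails if it takes over 128 s, if anything falls off the work surface, if the arm or the gripper's body presses on something with over 40 N, if the wrist force passes 120 N, or if a joint passes its speed limit or range.

## Robot

A 6-joint arm with a two-finger parallel gripper is mounted at the origin on the work surface. World frame = base frame: x ahead of the robot, y to its left, z up, the work surface at z = 0. Lengths are in mm, angles in rad, forces in N, time in s.
With the tool pointing down it reaches from about 275 to 750 mm from the base axis. Payload 10.2 kg.
Tool frame: the origin (TCP) lies at the very end of the fingers, on their centre line; the grasp point (between the pads) lies 19 mm behind it (ctrl.grip_depth is the distance from the TCP to the grasp point, in mm); z points along the fingers, x is the direction in which the jaws open and shut, and the axes are right-handed (so a half turn about z gives the same grasp; the last joint's range is limited). The gripper opens to 85 mm and grips with 20 to 120 N. Pads are 22 mm wide; open, the fingers measure 114 mm over their backs; the gripper's body (76 mm by 85 mm) begins 54 mm behind the grasp point. The pads swing forward as they close: fully open they stand 13 mm farther back than shut.
Start: joints at [1.081, 0.313, 1.498, -0, 1.331, -0.223], TCP at [138.427, 506.428, 231.294] pointing down, gripper open.
Joint ranges: [-2.94, 2.94], [-0.97, 2.17], [0.19, 2.56], [-1.23, 4.37], [0.02, 3.11], [-2.88, 2.88]. Speed limits (rad/s): [2.39, 2.39, 3.01, 3.14, 3.14, 3.14].

## Interface

Orientations are given as a unit quaternion [w, x, y, z].
In Python, from rig import ctrl gives the robot as it stands.
- The arm moves only by the tool play_rows, never from a script. Its argument "motion" is a list of rows, each a list of 2 entries, a list of its own where there are three numbers: the shift along the tool's x, y, z in mm, then the turn, a rotation vector about the tool's x, y, z in degrees. A call has 1 to 20 rows; each row shifts and turns the commanded pose from where the row before left it, along the tool's axes as they then stand; what a row does not reach is not made up. A row lasts 1/12 s, in which the tool goes at most 41.7 mm and 7.16 degrees, less where a joint would pass 70% of its speed; a pose out of reach is approached as far as the arm can. A call with a gripper value outside its range is refused whole. "fingers" is the finger opening in mm, from 0 to 85.4, set as the call begins (left out, the last holds). The fingers move at their own pace and stop on an object; "squeeze" is the grip in N (left out, the last holds). Time passes only in rows, so rows that do not move let the fingers close. It gives the time, the measured TCP pose, the force and the opening at its end, in the units of the state.
- ctrl.sense(): the state, without advancing time (a new reading comes with each control period).
- ctrl.capture(name): name is "scene" or "side" or "wrist"; returns the picture (400x640x3 uint8, red, green, blue); there is no depth.
- ctrl.get_calibration(name): a dict with "K" (3x3 intrinsics, pixels), "R" (3x3) and "t" (3): a world point X has camera coordinates R X + t; the wrist camera has in their place "tool_from_camera" (4x4, takes a point from camera to tool coordinates, whose origin is the TCP and whose axes are the tool frame's). Camera axes: x right, y down, z forward; pixel columns grow to the right and rows downward; lengths in mm; the calibration is good to about 2 mm. A picture is of the moment at which its call begins: read the wrist's pose just before it. get_calibration takes no time and is no camera call.
- ctrl.finish_job(): hands the job in, once; it reports no verdict.
Trained networks look in the newest picture that a camera, given by its name, has taken for a name from the list of things; names that differ only in an ending like _2 or _b are one class to them, and where a whole thing is asked for, a point or a joint stands for the part that bears it (a point fixed in the world has none). Each returns a list of dicts, best first, with "p" (0 to 1); they miss things now and then, are a little off and sometimes report something else, mostly with a low value. They report only what shows in the picture. A call takes as long as a camera call. They do not tell look-alikes from the thing itself.
- ctrl.spot_in(camera, name): "position" ([column, row] as shares, 0 to 1, of the picture: columns of its width, rows of its height, amid what is visible of it).
The state is a dict: "time_s": time; "joints": joint angles; "dq": joint speeds; "tau": joint torques, N m; "eef_pos": TCP position; "ee_rot": TCP orientation; "force": force on the tool from outside, world axes, zero at the start; "wrist_torque": the same for the moment, N m; "grip_width": opening from 0.0 (shut) to 1.0 (fully open).
Only numpy, scipy, OpenCV 4.12 (cv2) and the standard library are available. Lean on these libraries where they do the work, as an engineer would, in place of code of your own. Each camera call takes 0.05 s, during which the arm holds its last target. There are 200 camera calls.

## Working session

There is one attempt and no reset: what is moved stays moved. The work goes in short steps, Python scripts to look and compute and a tool call to move; the robot and the scene stay as the last step left them, time stands still between calls to the robot, and variables do not carry over. Pictures are saved under pics/ and viewed, about 12 in all and at most 16, crops included, and the job is handed in when it is done.

Besides the shell and the picture viewer there is one more tool, called after ">>>" as name(argument=value, ...) on one line, values as JSON. play_rows: Moves the arm, as the interface text tells. Its arguments: {"type":"object","properties":{"motion":{"type":"array"},"fingers":{"type":"number"},"squeeze":{"type":"number"}},"required":["motion"]}

```bash
ls && mkdir -p pics && python3 - <<'E'
from rig import ctrl
import cv2,numpy as np
s=ctrl.sense();print({k:np.round(v,3).tolist() for k,v in s.items()})
for n in("scene","side"):
    im=ctrl.capture(n);cv2.imwrite(f"pics/{n}0.png",im[:,:,::-1])
    c=ctrl.get_calibration(n);print(n,np.round(c["K"],1).tolist(),np.round(-c["R"].T@c["t"]).tolist(),np.round(c["R"],3).tolist())
    for o in "teal_tray coral_tray tin yellow_tape pink_tape blue_ink red_ink stamp pencil_pot bell".split():
        print(o,[(round(d["p"],2),np.round(np.array(d["position"])*[640,400]).astype(int).tolist()) for d in ctrl.spot_in(n,o)])
print(ctrl.get_calibration("wrist"))
E
```

```text
pics
{'time_s': 0.0, 'joints': [1.081, 0.313, 1.498, -0.0, 1.331, -0.223], 'dq': [0.0, -0.0, -0.002, 0.001, -0.0, -0.003], 'tau': [0.0, -41.226, -25.975, -0.0, 0.004, -0.0], 'eef_pos': [138.297, 506.186, 230.723], 'ee_rot': [0.0, 0.795, 0.607, -0.001], 'force': [0.214, -0.107, 0.328], 'wrist_torque': [-0.01, 0.036, -0.044], 'grip_width': 0.999}
scene [[381.0, 0.0, 318.2], [0.0, 381.0, 206.7], [0.0, 0.0, 1.0]] [1136.0, 128.0, 865.0] [[-0.1, 0.995, -0.015], [0.765, 0.067, -0.64], [-0.636, -0.076, -0.768]]
teal_tray [(0.87, [356, 270]), (0.66, [241, 207])]
coral_tray [(0.89, [237, 265]), (0.57, [320, 210])]
tin [(0.77, [199, 206])]
yellow_tape [(0.88, [242, 208])]
pink_tape [(0.62, [363, 219]), (0.3, [143, 237])]
blue_ink [(0.71, [437, 189]), (0.55, [236, 263]), (0.52, [443, 218]), (0.5, [470, 188]), (0.49, [412, 216])]
red_ink [(0.7, [279, 206]), (0.36, [241, 263]), (0.24, [200, 204])]
stamp [(0.81, [321, 211])]
pencil_pot [(0.9, [143, 238])]
bell [(0.63, [451, 252])]
side [[422.8, 0.0, 315.0], [0.0, 422.8, 199.7], [0.0, 0.0, 1.0]] [277.0, -701.0, 860.0] [[0.964, -0.265, -0.001], [-0.1
[... 265 characters left out ...]
, (0.54, [246, 141]), (0.48, [236, 127])]
red_ink [(0.69, [430, 348]), (0.62, [316, 246])]
stamp [(0.56, [308, 210]), (0.19, [343, 331])]
pencil_pot []
bell [(0.72, [307, 126])]
{'K': array([[315.53565515,   0.        , 320.32069229],
       [  0.        , 315.53565515, 201.48457964],
       [  0.        ,   0.        ,   1.        ]]), 'tool_from_camera': array([[ 9.99997110e-01, -1.71819948e-03,  1.68182809e-03,
        -6.82893145e-02],
       [ 1.11253265e-03,  9.50785663e-01,  3.09847359e-01,
        -8.05867900e+01],
       [-2.13143761e-03, -3.09844592e-01,  9.50784826e-01,
        -1.42503055e+02],
       [ 0.00000000e+00,  0.00000000e+00,  0.00000000e+00,
         1.00000000e+00]])}
```

View pics/scene0.png

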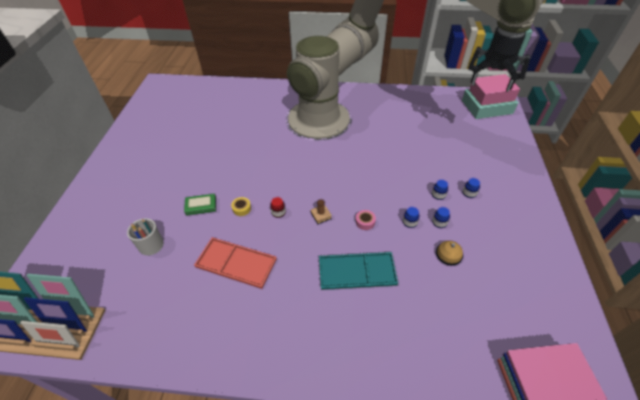

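View pics/side0.png

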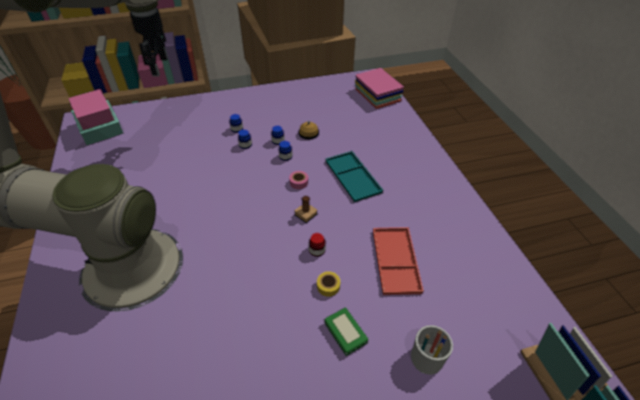

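Scene camera looks back at the robot (image left = robot's right): tin (200,204), yellow (241,206), red jar (278,206), stamp (321,211), pink (366,219), and four blue jars of which the one at (412,216) is leftmost in the picture. Next I measure in both cameras.

```bash
cat > h.py <<'E'
import cv2,numpy as np
from rig import ctrl
from scipy.spatial.transform import Rotation as Rot
def cam(n,s=None):
    c=ctrl.get_calibration(n);K=c["K"]
    if n!="wrist": return K,c["R"],c["t"]
    s=s or ctrl.sense();q=s["ee_rot"];T=np.eye(4);T[:3,:3]=Rot.from_quat([q[1],q[2],q[3],q[0]]).as_matrix();T[:3,3]=s["eef_pos"]
    M=np.linalg.inv(T@c["tool_from_camera"]);return K,M[:3,:3],M[:3,3]
def unproj(C,px,z):
    K,R,t=C;px=np.atleast_2d(np.asarray(px,float));o=-R.T@t
    d=np.c_[px,np.ones(len(px))]@np.linalg.inv(K).T@R
    return (o+d*((z-o[2])/d[:,2])[:,None])[:,:2]
def proj(C,X):
    K,R,t=C;p=(np.atleast_2d(X)@R.T+t)@K.T;return p[:,:2]/p[:,2:]
def tri(Cs,pxs):
    P=[K@np.c_[R,t] for K,R,t in Cs]
    X=cv2.triangulatePoints(P[0],P[1],np.float64(pxs[0]).reshape(2,1),np.float64(pxs[1]).reshape(2,1)).ravel();return X[:3]/X[3]
def rectfit(C,mask,z):
    cs,_=cv2.findContours(mask.astype(np.uint8),cv2.RETR_EXTERNAL,cv2.CHAIN_APPROX_NONE)
    c=max(cs,key=cv2.contourArea)[:,0]
    (cx,cy),(w,h),a=cv2.minAreaRect(unproj(C,c,z).astype(np.float32));return [round(float(v),1) for v in(cx,cy,w,h,a)],len(c)
E
python3 - <<'E'
from h import *
C={n:cam(n) for n in("scene","side")}
hsv={n:cv2.cvtColor(cv2.imread(f"pics/{n}0.png"),cv2.COLOR_BGR2HSV) for n in C}
def blob(n,at,hl,hh,smin,vmin,r=50):
    m=cv2.inRange(hsv[n],(hl,smin,vmin),(hh,255,255)) if hl<hh else cv2.inRange(hsv[n],(hl,smin,vmin),(180,255,255))|cv2.inRange(hsv[n],(0,smin,vmin),(hh,255,255))
    k,l,st,ce=cv2.connectedComponentsWithStats(m)
    d=np.hypot(*(ce[1:]-at).T)+1e3*(st[1:,4]<15);i=1+d.argmin();return l==i,ce[i],st[i,4]
for nm,a,b,h,z in [("teal",(356,270),(354,173),(80,100,100,40),14),("coral",(237,265),(393,262),(172,12,100,80),14),("tin",(199,206),(344,332),(55,80,100,40),24)]:
    for n,at in(("scene",a),("side",b)):
        m,ce,ar=blob(n,at,*h);print(nm,n,rectfit(C[n],m,z),np.round(ce),ar)
for nm,a,b,h in [("yellow",(242,208),(329,283),(20,32,120,80)),("pink",(363,219),(300,181),(165,178,80,80)),("red",(279,204),(316,240),(172,5,150,80)),
   ("b1",(412,214),(285,148),(105,128,120,60)),("b2",(443,216),(276,131),(105,128,120,60)),("b3",(441,186),(244,137),(105,128,120,60)),("b4",(472,185),(235,123),(105,128,120,60))]:
    p=[];
    for n,at in(("scene",a),("side",b)):
        m,ce,ar=blob(n,at,*h);p.append(ce);
    z=24 if nm in("yellow","pink") else 46
    print(nm,np.round(p).tolist(),np.round(tri(list(C.values()),p)),*[np.round(unproj(C[n],q,z)) for n,q in zip(C,p)])
print("stamp top",tri(list(C.values()),[(320.5,202),(306,199)]))
print("pot",unproj(C["scene"],(143,250),30),"bell",unproj(C["scene"],(451,252),25),unproj(C["side"],(308,130),25))
E
```

```text
teal scene ([630.9, 162.8, 94.8, 189.3, 8.8], 207) [357. 271.] 2411
teal side ([627.3, 157.7, 94.5, 196.7, 8.5], 136) [353. 176.] 1433
coral scene ([633.7, -153.5, 193.9, 96.2, 76.3], 186) [236. 262.] 2338
coral side ([631.1, -156.4, 194.2, 95.2, 76.1], 200) [396. 261.] 2501
tin scene ([459.3, -300.3, 61.1, 83.5, 15.1], 101) [201. 207.] 218
tin side ([450.4, -309.0, 57.3, 90.2, 15.5], 107) [346. 333.] 583
yellow [[241.0, 207.0], [328.0, 283.0]] [ 451. -181.   13.] [[ 460. -177.]] [[ 448. -188.]]
pink [[365.0, 220.0], [299.0, 179.0]] [469. 181.  15.] [[478. 179.]] [[467. 173.]]
red [[277.0, 204.0], [317.0, 238.0]] [455. -70.  45.] [[456. -71.]] [[454. -70.]]
b1 [[412.0, 214.0], [285.0, 146.0]] [458. 306.  44.] [[461. 305.]] [[457. 306.]]
b2 [[442.0, 214.0], [277.0, 130.0]] [451. 389.  45.] [[454. 387.]] [[451. 388.]]
b3 [[441.0, 186.0], [244.0, 134.0]] [345. 397.  44.] [[349. 395.]] [[344. 397.]]
b4 [[473.0, 185.0], [235.0, 118.0]] [331. 489.  44.] [[334. 487.]] [[330. 489.]]
stamp top [456.95649844  52.128029    64.10721165]
pot [[ 631.68504772 -398.86630475]] bell [[562.22037182 403.58619585]] [[551.8705351  389.93388778]]
```

```bash
cat >> h.py <<'E'
def plan(x,y,z,th,N,src=None):
    "constant tool-frame row, repeated N times, from the present pose to x,y,z with tool x at th deg (mod 180)"
    s=ctrl.sense();q=s["ee_rot"];p=np.array(s["eef_pos"]);R0=Rot.from_quat([q[1],q[2],q[3],q[0]]).as_matrix()
    if src is not None: p=np.array(src[:3],float)
    a=np.degrees(np.arctan2(R0[1,0],R0[0,0])) if src is None else src[3]
    d=(th-a+90)%180-90
    if abs(d)<.5 : d=0
    t=-d/N;M=np.zeros((2,2))
    for k in range(N):
        b=np.radians(a-k*t);M+=[[np.cos(b),np.sin(b)],[np.sin(b),-np.cos(b)]]
    v=np.linalg.solve(M,np.array([x,y])-p[:2])
    print(f"from {np.round(p,1)} th {a:.1f} q6->{np.degrees(np.arctan2(y,x))-(a+d):.0f}: {N} x [[{v[0]:.1f},{v[1]:.1f},{(p[2]-z)/N:.1f}],[0,0,{t:.2f}]]")
    return (x,y,z,a+d)
E
python3 -c "
from h import *
plan(458,306,130,8.6,15)"
```

```text
from [138.5 506.4 231.3] th 74.7 q6->25: 15 x [[6.5,25.8,6.8],[0,0,4.41]]
```

>>> play_rows(motion=[[[6.5,25.8,6.8],[0,0,4.41]],[[6.5,25.8,6.8],[0,0,4.41]],[[6.5,25.8,6.8],[0,0,4.41]],[[6.5,25.8,6.8],[0,0,4.41]],[[6.5,25.8,6.8],[0,0,4.41]],[[6.5,25.8,6.8],[0,0,4.41]],[[6.5,25.8,6.8],[0,0,4.41]],[[6.5,25.8,6.8],[0,0,4.41]],[[6.5,25.8,6.8],[0,0,4.41]],[[6.5,25.8,6.8],[0,0,4.41]],[[6.5,25.8,6.8],[0,0,4.41]],[[6.5,25.8,6.8],[0,0,4.41]],[[6.5,25.8,6.8],[0,0,4.41]],[[6.5,25.8,6.8],[0,0,4.41]],[[6.5,25.8,6.8],[0,0,4.41]],[[0,0,0],[0,0,0]],[[0,0,0],[0,0,0]]], fingers=85, squeeze=30)

```text
time_s: 2.52
eef_pos: [458.8, 305.5, 129.0]
ee_rot: [0.0, 0.997, 0.074, -0.0]
force: [-0.4, 0.5, -0.6]
grip_width: 0.997
```

```bash
cat >> h.py <<'E'
def hsvblobs(im,hl,hh,smin,vmin,amin=60):
    h=cv2.cvtColor(im,cv2.COLOR_RGB2HSV)
    m=cv2.inRange(h,(hl,smin,vmin),(hh,255,255)) if hl<hh else cv2.inRange(h,(hl,smin,vmin),(180,255,255))|cv2.inRange(h,(0,smin,vmin),(hh,255,255))
    k,l,st,ce=cv2.connectedComponentsWithStats(m);return [(l==i,ce[i],st[i,4]) for i in range(1,k) if st[i,4]>=amin]
COL=dict(blue=(105,128,120,60),red=(172,5,150,80),yellow=(20,32,120,80),pink=(165,178,80,80),tin=(55,80,100,40),teal=(80,100,100,40),coral=(172,12,100,80))
def look(name,cols,save=True):
    s=ctrl.sense();im=ctrl.capture("wrist");C=cam("wrist",s)
    if save: cv2.imwrite(f"pics/{name}.png",im[:,:,::-1])
    for c,z in cols:
        for m,ce,ar in hsvblobs(im,*COL[c],amin=150):
            print(c,"px",np.round(ce),int(ar),"xy@z",np.round(unproj(C,ce,z)[0],1),"rect",rectfit(C,m,z)[0])
    return s,im,C
E
python3 -c "
from h import *
s,im,C=look('w1',[('blue',52),('teal',14)])
print(np.round(s['eef_pos'],1),np.round(s['force'],1))
for n in ('blue_ink','teal_tray'):
  for d in ctrl.spot_in('wrist',n):
    px=np.array(d['position'])*[640,400];print(n,round(d['p'],2),np.round(px),np.round(unproj(C,px,26)[0]))"
```

```text
blue px [169.  53.] 3832 xy@z [347.2 398.2] rect [347.0, 397.4, 44.8, 39.8, 23.6]
blue px [322.  89.] 3056 xy@z [446.  391.2] rect [446.1, 390.6, 38.8, 39.5, 54.9]
blue px [314. 201.] 2328 xy@z [452.2 313.6] rect [452.4, 313.2, 40.1, 40.1, 47.8]
teal px [490. 286.] 3844 xy@z [627.9 242.6] rect [616.9, 229.9, 90.0, 76.2, 8.8]
teal px [419. 342.] 410 xy@z [578.  170.5] rect [580.3, 171.2, 15.2, 60.2, 8.7]
teal px [490. 393.] 255 xy@z [669.3 116.3] rect [669.4, 117.7, 20.1, 21.0, 7.5]
[458.8 305.5 129. ] [-0.4  0.5 -0.6]
blue_ink 0.77 [315. 197.] [453. 309.]
blue_ink 0.62 [174.  52.] [338. 401.]
blue_ink 0.6 [321.  90.] [446. 391.]
teal_tray 0.84 [488. 288.] [618. 246.]
```

View pics/w1.png

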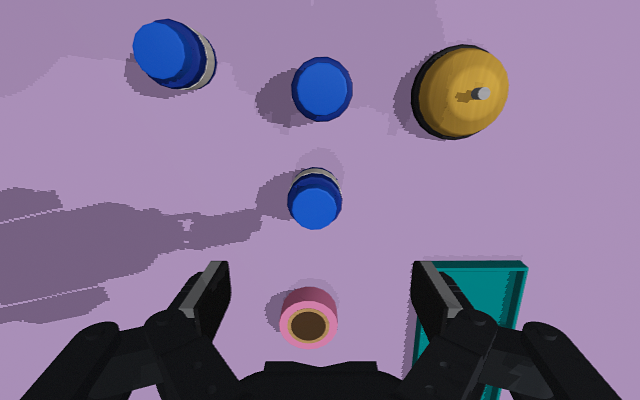

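Wrist view: wanted jar's cap at (315,208), second jar (321,90), third (170,50), bell (460,92), pink roll (309,325), teal tray lower right. I isolate the cap top to centre on it.

```bash
python3 -c "
from h import *
im=cv2.imread('pics/w1.png')[:,:,::-1].copy();C=cam('wrist')
print(im[208,315],im[180,320])
for v in(150,170,185):
  for m,ce,ar in hsvblobs(im,105,128,120,v,150): print(v,np.round(ce),ar,np.round(unproj(C,ce,52)[0],1),rectfit(C,m,52)[0])
plan(456,307,8,8.6,12)
"
```

```text
[ 26  87 196] [ 23  45 125]
150 [158.  50.] 2275 [339.3 400.1] [339.2, 399.7, 32.4, 32.4, 8.8]
150 [322.  88.] 2049 [445.3 393. ] [445.1, 392.8, 32.3, 32.2, 8.6]
150 [314. 208.] 1450 [452.1 309.6] [452.0, 309.2, 31.9, 32.3, 52.6]
170 [158.  50.] 2239 [339.2 400.1] [339.3, 399.9, 32.1, 31.7, 48.0]
170 [322.  88.] 2012 [445.3 393. ] [445.5, 392.5, 31.7, 31.6, 8.6]
170 [314. 209.] 1428 [452.2 309.5] [452.2, 309.1, 31.9, 31.8, 52.6]
185 [165.  44.] 1134 [343.7 404.5] [344.3, 403.7, 18.7, 30.2, 38.2]
185 [323.  86.] 1728 [445.9 394.5] [446.1, 394.5, 27.8, 31.6, 73.0]
185 [314. 209.] 1398 [452.2 309.4] [452.3, 309.1, 31.8, 31.7, 40.3]
from [458.1 307.2 129.6] th 8.7 q6->25: 12 x [[-0.2,-0.0,10.1],[0,0,0.00]]
```

```bash
sed -i 's/blue=(105,128,120,60)/blue=(105,128,120,165)/' h.py && python3 -c "
from h import *
s,im,C=look('w2',[('blue',52),('teal',14)])
print(s['eef_pos'],proj(C,[s['eef_pos']]))
plan(453,309,8,8.6,12)
"
```

```text
blue px [160.  53.] 2223 xy@z [340.4 398.7] rect [340.5, 398.4, 32.2, 31.9, 48.1]
blue px [323.  91.] 1995 xy@z [446.2 391.3] rect [446.2, 390.9, 32.2, 31.7, 53.0]
blue px [315. 211.] 1405 xy@z [452.8 308. ] rect [452.9, 307.3, 31.9, 31.5, 8.6]
teal px [490. 287.] 3643 xy@z [628.6 243.5] rect [617.9, 230.9, 87.8, 74.4, 8.6]
teal px [419. 342.] 438 xy@z [577.9 171.6] rect [580.4, 171.4, 15.8, 63.0, 8.6]
teal px [490. 393.] 241 xy@z [669.8 117.9] rect [669.6, 119.2, 19.1, 21.0, 7.6]
[458.12802277 307.15062409 129.61212674] [[322.09867823 264.78346844]]
from [458.  307.2 129.6] th 8.7 q6->26: 12 x [[-0.4,-0.2,10.1],[0,0,0.00]]
```

>>> play_rows(motion=[[[-4.4,-1,0],[0,0,0]],[[0,0,15],[0,0,0]],[[0,0,20],[0,0,0]],[[0,0,20],[0,0,0]],[[0,0,20],[0,0,0]],[[0,0,15],[0,0,0]],[[0,0,12],[0,0,0]],[[0,0,10],[0,0,0]],[[0,0,6],[0,0,0]],[[0,0,3],[0,0,0]],[[0,0,0],[0,0,0]],[[0,0,0],[0,0,0]]])

```text
time_s: 3.72
eef_pos: [454.1, 306.9, 8.8]
ee_rot: [-0.0, 0.997, 0.075, 0.0]
force: [-0.2, -0.2, -0.9]
grip_width: 0.994
```

>>> play_rows(motion=[[[0,0,0],[0,0,0]],[[0,0,0],[0,0,0]],[[0,0,0],[0,0,0]],[[0,0,0],[0,0,0]],[[0,0,0],[0,0,0]],[[0,0,0],[0,0,0]],[[0,0,0],[0,0,0]],[[0,0,0],[0,0,0]]], fingers=30, squeeze=40)

```text
time_s: 4.38
eef_pos: [454.2, 306.8, 8.8]
ee_rot: [-0.0, 0.997, 0.075, 0.0]
force: [-1.6, -1.0, 6.2]
grip_width: 0.505
```

```bash
python3 -c "
from h import *
p=plan(454,307,69,8.6,1)
plan(620,219,69,8.6,9,p)
"
```

```text
from [454.2 306.8   8.8] th 8.6 q6->26: 1 x [[-0.2,-0.2,-60.2],[0,0,0.00]]
from [454. 307.  69.] th 8.6 q6->11: 9 x [[16.8,12.4,0.0],[0,0,0.00]]
```

>>> play_rows(motion=[[[0,0,-4],[0,0,0]],[[0,0,-10],[0,0,0]],[[0,0,-16],[0,0,0]],[[0,0,-16],[0,0,0]],[[0,0,-10],[0,0,0]],[[0,0,-4],[0,0,0]],[[8.4,6.2,0],[0,0,0]],[[16.8,12.4,0],[0,0,0]],[[16.8,12.4,0],[0,0,0]],[[16.8,12.4,0],[0,0,0]],[[16.8,12.4,0],[0,0,0]],[[16.8,12.4,0],[0,0,0]],[[16.8,12.4,0],[0,0,0]],[[16.8,12.4,0],[0,0,0]],[[16.8,12.4,0],[0,0,0]],[[8.4,6.2,0],[0,0,0]],[[0,0,0],[0,0,0]],[[0,0,0],[0,0,0]],[[0,0,0],[0,0,0]]])

```text
time_s: 5.97
eef_pos: [619.3, 219.0, 67.5]
ee_rot: [0.0, 0.997, 0.075, -0.001]
force: [0.1, 0.5, -1.4]
grip_width: 0.506
```

```bash
python3 -c "
from h import *
s,im,C=look('w3',[('teal',4)])
print(s['grip_width'],s['eef_pos'],s['force'])
"
```

```text
teal px [319. 199.] 11093 xy@z [615.5 233.5] rect [617.0, 224.2, 98.0, 72.9, 8.6]
teal px [320. 347.] 2533 xy@z [634.3 109.6] rect [633.4, 118.3, 92.0, 56.2, 7.9]
0.5061346194469365 [619.28624194 218.98350573  67.54594119] [ 0.13550892  0.54764272 -1.39459539]
```

View pics/w3.png

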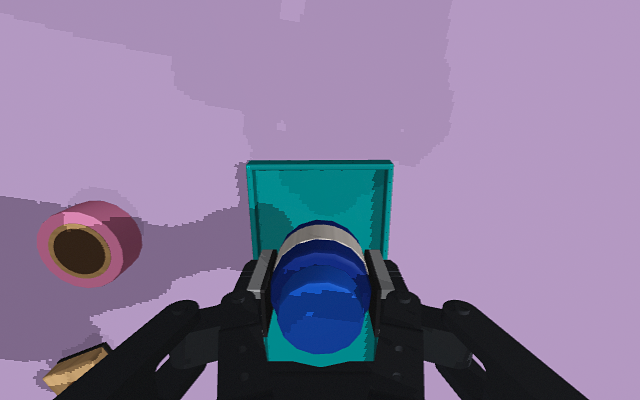

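The jar is held upright over the small compartment; tray end wall runs along row 161 from (248,161) to (393,161). Using it to fix the tray frame.

```bash
python3 -c "
from h import *
C=cam('wrist');e=unproj(C,[(247,161),(393.5,161)],14);print(e,np.hypot(*(e[1]-e[0])))
a=np.radians(8.6);m=e.mean(0);ay=np.array([-np.sin(a),np.cos(a)]);print('centre',m-97*ay,'small',m-37.5*ay,'large',m-132.5*ay)
"
```

```text
[[566.36903288 254.82229008]
 [657.37246036 268.50551597]] 92.02637927972924
centre [626.37567494 165.75453406] small [617.478322   224.58553873] large [631.68417963 130.65368254]
```

>>> play_rows(motion=[[[-0.5,-3,8],[0,0,0]],[[0,0,12],[0,0,0]],[[0,0,12],[0,0,0]],[[0,0,9],[0,0,0]],[[0,0,6],[0,0,0]],[[0,0,3],[0,0,0]],[[0,0,2],[0,0,0]],[[0,0,1],[0,0,0]],[[0,0,0.5],[0,0,0]],[[0,0,0],[0,0,0]],[[0,0,0],[0,0,0]]])

```text
time_s: 6.93
eef_pos: [619.3, 221.8, 15.2]
ee_rot: [-0.0, 0.997, 0.075, 0.0]
force: [0.4, 0.3, -0.7]
grip_width: 0.502
```

>>> play_rows(motion=[[[0,0,1],[0,0,0]],[[0,0,0.8],[0,0,0]],[[0,0,0.7],[0,0,0]],[[0,0,0],[0,0,0]],[[0,0,0],[0,0,0]],[[0,0,0],[0,0,0]]])

```text
time_s: 7.43
eef_pos: [619.2, 221.8, 12.9]
ee_rot: [0.0, 0.997, 0.075, 0.0]
force: [-2.5, -1.0, 5.8]
grip_width: 0.504
```

>>> play_rows(motion=[[[0,0,0],[0,0,0]],[[0,0,0],[0,0,0]],[[0,0,0],[0,0,0]],[[0,0,0],[0,0,0]],[[0,0,-5],[0,0,0]],[[0,0,-15],[0,0,0]],[[0,0,-25],[0,0,0]],[[0,0,-30],[0,0,0]],[[0,0,-30],[0,0,0]],[[0,0,-10],[0,0,0]],[[0,0,0],[0,0,0]]], fingers=58)

```text
time_s: 8.35
eef_pos: [620.4, 222.0, 130.7]
ee_rot: [-0.0, 0.997, 0.075, 0.003]
force: [0.6, 0.4, -0.5]
grip_width: 0.679
```

```bash
python3 -c "
from h import *
s,im,C=look('w4',[('blue',56),('teal',14),('pink',24)],False)
print(s['eef_pos'],s['grip_width'])
plan(457,-300,130,15.3,18)
"
```

```text
blue px [318. 212.] 1443 xy@z [618.1 223.2] rect [618.1, 222.9, 32.3, 31.1, 8.4]
teal px [317. 249.] 17096 xy@z [624.6 172.4] rect [625.9, 165.7, 93.1, 194.2, 8.8]
pink px [141. 213.] 2130 xy@z [473.5 189.2] rect [470.1, 185.7, 67.2, 54.3, 35.2]
[620.36422839 222.03502412 130.70557503] 0.6791168114156754
from [619.4 221.8 128.1] th 8.6 q6->-49: 18 x [[-14.7,26.6,-0.1],[0,0,-0.37]]
```

>>> play_rows(motion=[[[-14.7,26.6,0],[0,0,-0.37]],[[-14.7,26.6,0],[0,0,-0.37]],[[-14.7,26.6,0],[0,0,-0.37]],[[-14.7,26.6,0],[0,0,-0.37]],[[-14.7,26.6,0],[0,0,-0.37]],[[-14.7,26.6,0],[0,0,-0.37]],[[-14.7,26.6,0],[0,0,-0.37]],[[-14.7,26.6,0],[0,0,-0.37]],[[-14.7,26.6,0],[0,0,-0.37]],[[-14.7,26.6,0],[0,0,-0.37]],[[-14.7,26.6,0],[0,0,-0.37]],[[-14.7,26.6,0],[0,0,-0.37]],[[-14.7,26.6,0],[0,0,-0.37]],[[-14.7,26.6,0],[0,0,-0.37]],[[-14.7,26.6,0],[0,0,-0.37]],[[-14.7,26.6,0],[0,0,-0.37]],[[-14.7,26.6,0],[0,0,-0.37]],[[-14.7,26.6,0],[0,0,-0.37]],[[0,0,0],[0,0,0]],[[0,0,0],[0,0,0]]], fingers=85)

```text
time_s: 10.07
eef_pos: [456.2, -300.8, 125.4]
ee_rot: [-0.001, 0.991, 0.131, -0.001]
force: [-0.6, 0.7, -0.2]
grip_width: 0.995
```

>>> play_rows(motion=[[[0,0,0],[0,0,0]],[[0,0,0],[0,0,0]],[[0,0,0],[0,0,0]]])

```text
time_s: 10.32
eef_pos: [457.5, -299.4, 127.0]
ee_rot: [-0.0, 0.991, 0.133, -0.0]
force: [-0.2, 0.2, -0.4]
grip_width: 0.996
```

```bash
python3 -c "
from h import *
s,im,C=look('w5',[('tin',24),('yellow',24),('coral',14),('red',52)])
print(s['eef_pos'],s['grip_width'])
"
```

```text
tin px [311. 196.] 4532 xy@z [ 447.8 -296.7] rect [448.9, -301.4, 56.4, 89.2, 15.2]
yellow px [351.  44.] 2579 xy@z [ 446.7 -180.6] rect [447.5, -181.8, 54.4, 54.9, 14.8]
coral px [563. 102.] 22859 xy@z [ 617.4 -174.9] rect [622.2, -174.3, 152.5, 99.9, 76.2]
red px [518.  87.] 1779 xy@z [ 557.3 -181.1] rect [562.4, -201.8, 67.7, 135.7, 20.9]
red px [623. 109.] 848 xy@z [ 630.3 -175.7] rect [630.9, -173.7, 34.2, 12.9, 75.9]
red px [568. 145.] 2320 xy@z [ 607.3 -206.2] rect [589.7, -213.4, 57.7, 74.1, 76.2]
[ 457.52063811 -299.35203048  126.96162391] 0.995995676800207
```

View pics/w5.png

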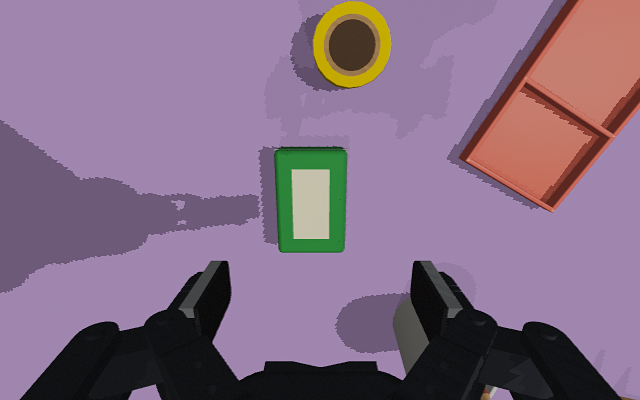

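The green tin (311,200) is aligned with the jaws, yellow roll at (351,44), coral tray right; pencil pot just visible behind the right finger at (410,325), well beyond reach of the fingers.

>>> play_rows(motion=[[[-8,1,0],[0,0,0]],[[0,0,15],[0,0,0]],[[0,0,20],[0,0,0]],[[0,0,20],[0,0,0]],[[0,0,20],[0,0,0]],[[0,0,15],[0,0,0]],[[0,0,12],[0,0,0]],[[0,0,9],[0,0,0]],[[0,0,5],[0,0,0]],[[0,0,3],[0,0,0]],[[0,0,0],[0,0,0]],[[0,0,0],[0,0,0]],[[0,0,0],[0,0,0]]])

```text
time_s: 11.45
eef_pos: [450.1, -303.8, 8.9]
ee_rot: [0.0, 0.991, 0.132, 0.0]
force: [-0.5, 0.6, -0.2]
grip_width: 0.99
```

>>> play_rows(motion=[[[0,0,0],[0,0,0]],[[0,0,0],[0,0,0]],[[0,0,0],[0,0,0]],[[0,0,0],[0,0,0]],[[0,0,0],[0,0,0]],[[0,0,0],[0,0,0]],[[0,0,0],[0,0,0]]], fingers=45, squeeze=40)

```text
time_s: 12.03
eef_pos: [450.0, -303.8, 8.8]
ee_rot: [0.0, 0.991, 0.132, 0.0]
force: [-1.0, 0.9, 5.9]
grip_width: 0.664
```

```bash
python3 -c "
from h import *
p=plan(450,-302,78,15.2,1)
plan(632,129.5,78,8.7,17,p)
"
```

```text
from [ 450.  -303.8    8.8] th 15.2 q6->-49: 1 x [[0.5,-1.7,-69.2],[0,0,0.00]]
from [ 450. -302.   78.] th 15.2 q6->3: 17 x [[15.8,-22.6,0.0],[0,0,0.38]]
```

>>> play_rows(motion=[[[0,0,-4],[0,0,0]],[[0,0,-10],[0,0,0]],[[0,0,-20],[0,0,0]],[[0,0,-20],[0,0,0]],[[0,0,-12],[0,0,0]],[[0,0,-4],[0,0,0]],[[0,0,0],[0,0,0]]])

```text
time_s: 12.62
eef_pos: [450.1, -303.9, 79.4]
ee_rot: [0.001, 0.991, 0.132, 0.001]
force: [-0.4, 0.3, -2.1]
grip_width: 0.664
```

>>> play_rows(motion=[[[7.9,-11.3,0],[0,0,0.38]],[[15.8,-22.6,0],[0,0,0.38]],[[15.8,-22.6,0],[0,0,0.38]],[[15.8,-22.6,0],[0,0,0.38]],[[15.8,-22.6,0],[0,0,0.38]],[[15.8,-22.6,0],[0,0,0.38]],[[15.8,-22.6,0],[0,0,0.38]],[[15.8,-22.6,0],[0,0,0.38]],[[15.8,-22.6,0],[0,0,0.38]],[[15.8,-22.6,0],[0,0,0.38]],[[15.8,-22.6,0],[0,0,0.38]],[[15.8,-22.6,0],[0,0,0.38]],[[15.8,-22.6,0],[0,0,0.38]],[[15.8,-22.6,0],[0,0,0.38]],[[15.8,-22.6,0],[0,0,0.38]],[[15.8,-22.6,0],[0,0,0.38]],[[15.8,-22.6,0],[0,0,0.38]],[[7.9,-11.3,0],[0,0,0]],[[0,0,0],[0,0,0]],[[0,0,0],[0,0,0]]])

```text
time_s: 14.28
eef_pos: [632.0, 128.2, 76.9]
ee_rot: [0.0, 0.997, 0.077, -0.001]
force: [0.1, -2.0, -1.1]
grip_width: 0.67
```

```bash
python3 -c "
from h import *
s,im,C=look('w6',[('teal',14),('tin',94),('blue',56)])
print(s['eef_pos'],s['grip_width'],s['force'])
plan(632,129.5,78,8.7,1)
"
```

```text
teal px [322.  94.] 21452 xy@z [619.5 210. ] rect [623.6, 181.7, 93.3, 156.6, 8.7]
tin px [320. 181.] 694 xy@z [623.7 175.8] rect [623.6, 175.8, 49.2, 2.1, 8.8]
tin px [320. 261.] 13187 xy@z [629.3 139.4] rect [630.7, 131.2, 55.3, 86.6, 8.9]
blue px [324.  65.] 3911 xy@z [618.4 222.7] rect [618.3, 222.2, 32.6, 31.7, 8.8]
[631.96044202 128.15302538  76.91162937] 0.670240853504736 [ 0.07511896 -1.97896783 -1.13535376]
from [631.9 127.4  77.2] th 8.8 q6->3: 1 x [[0.4,-2.1,-0.8],[0,0,0.00]]
```

View pics/w6.png

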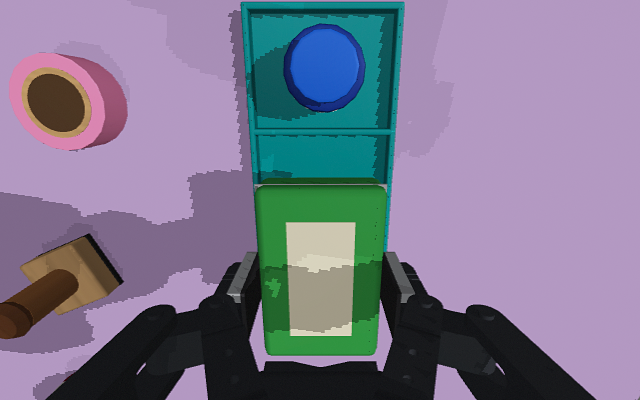

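Tin held level over the large compartment (divider row 131, tin far edge row 187); centred. Lowering.

>>> play_rows(motion=[[[0,0,8],[0,0,0]],[[0,0,14],[0,0,0]],[[0,0,14],[0,0,0]],[[0,0,10],[0,0,0]],[[0,0,6],[0,0,0]],[[0,0,4],[0,0,0]],[[0,0,3],[0,0,0]],[[0,0,2],[0,0,0]],[[0,0,1.5],[0,0,0]],[[0,0,1],[0,0,0]],[[0,0,0],[0,0,0]],[[0,0,0],[0,0,0]]])

```text
time_s: 15.33
eef_pos: [632.7, 127.9, 15.0]
ee_rot: [0.0, 0.997, 0.076, 0.0]
force: [0.2, -0.1, -1.7]
grip_width: 0.663
```

>>> play_rows(motion=[[[0,0,1],[0,0,0]],[[0,0,0.8],[0,0,0]],[[0,0,0.6],[0,0,0]],[[0,0,0],[0,0,0]],[[0,0,0],[0,0,0]],[[0,0,0],[0,0,0]]])

```text
time_s: 15.83
eef_pos: [632.7, 127.8, 12.9]
ee_rot: [0.0, 0.997, 0.076, 0.0]
force: [-2.2, 0.4, 5.3]
grip_width: 0.673
```

>>> play_rows(motion=[[[0,0,0],[0,0,0]],[[0,0,0],[0,0,0]],[[0,0,0],[0,0,0]],[[0,0,0],[0,0,0]],[[0,0,-4],[0,0,0]],[[0,0,-12],[0,0,0]],[[0,0,-24],[0,0,0]],[[0,0,-30],[0,0,0]],[[0,0,-30],[0,0,0]],[[0,0,-16],[0,0,0]],[[0,0,0],[0,0,0]],[[0,0,0],[0,0,0]],[[0,0,0],[0,0,0]]], fingers=70)

```text
time_s: 16.92
eef_pos: [632.1, 127.8, 127.7]
ee_rot: [-0.0, 0.997, 0.076, -0.001]
force: [-0.3, -0.5, -0.2]
grip_width: 0.824
```

```bash
python3 -c "
from h import *
s,im,C=look('w7',[('teal',14),('tin',28),('blue',56)],False)
print(s['eef_pos'],s['grip_width'])
plan(455,-180,127,45,12)
"
```

```text
teal px [321. 122.] 16806 xy@z [622.2 190.1] rect [626.3, 164.4, 93.4, 191.9, 8.7]
tin px [321. 196.] 4686 xy@z [630.9 133.7] rect [631.6, 129.0, 56.8, 88.0, 8.8]
blue px [323.  73.] 2215 xy@z [618.4 222.8] rect [618.5, 222.4, 32.2, 31.9, 35.9]
[632.11430052 127.80871499 127.65194848] 0.8235226803547925
from [632.  127.8 127.2] th 8.8 q6->-67: 12 x [[-24.7,17.1,0.0],[0,0,-3.02]]
```

```bash
python3 -c "
from h import *
plan(449,-183,127,8.8,13)
"
```

```text
from [632.  127.8 127.2] th 8.8 q6->-31: 13 x [[-17.6,21.5,0.0],[0,0,0.00]]
```

>>> play_rows(motion=[[[-17.6,21.5,0],[0,0,0]],[[-17.6,21.5,0],[0,0,0]],[[-17.6,21.5,0],[0,0,0]],[[-17.6,21.5,0],[0,0,0]],[[-17.6,21.5,0],[0,0,0]],[[-17.6,21.5,0],[0,0,0]],[[-17.6,21.5,0],[0,0,0]],[[-17.6,21.5,0],[0,0,0]],[[-17.6,21.5,0],[0,0,0]],[[-17.6,21.5,0],[0,0,0]],[[-17.6,21.5,0],[0,0,0]],[[-17.6,21.5,0],[0,0,0]],[[-17.6,21.5,0],[0,0,0]],[[0,0,0],[0,0,0]],[[0,0,0],[0,0,0]],[[0,0,0],[0,0,0]],[[0,0,0],[0,0,0]]], fingers=85)

```text
time_s: 18.38
eef_pos: [449.3, -182.4, 128.0]
ee_rot: [-0.0, 0.997, 0.077, -0.0]
force: [-0.3, -0.3, 0.6]
grip_width: 0.996
```

```bash
python3 -c "
from h import *
s,im,C=look('w8',[('yellow',24),('coral',14),('red',52)])
print(s['eef_pos'],s['grip_width'])
"
```

```text
yellow px [319. 194.] 1914 xy@z [ 446.2 -176.2] rect [447.6, -179.4, 58.1, 55.2, 71.5]
coral px [351.  51.] 2843 xy@z [453.6 -66.3] rect [453.8, -67.5, 40.7, 45.2, 25.3]
coral px [539. 182.] 25921 xy@z [ 627.3 -140.6] rect [626.2, -153.1, 192.8, 101.0, 76.2]
red px [351.  51.] 2843 xy@z [451.1 -71.8] rect [451.2, -72.8, 34.6, 38.5, 25.3]
red px [495. 161.] 2132 xy@z [ 562.7 -125.3] rect [560.4, -134.7, 159.3, 7.1, 76.4]
red px [593. 154.] 3524 xy@z [ 628.6 -110.5] rect [609.6, -117.4, 98.7, 75.5, 76.3]
red px [510. 265.] 2409 xy@z [ 601.1 -202.4] rect [589.7, -196.3, 61.4, 76.6, 75.9]
[ 449.29150489 -182.37609537  128.027995  ] 0.9962270744945824
```

>>> play_rows(motion=[[[-0.5,0,10],[0,0,0]],[[0,0,20],[0,0,0]],[[0,0,22],[0,0,0]],[[0,0,22],[0,0,0]],[[0,0,18],[0,0,0]],[[0,0,12],[0,0,0]],[[0,0,9],[0,0,0]],[[0,0,6],[0,0,0]],[[0,0,3],[0,0,0]],[[0,0,0],[0,0,0]],[[0,0,0],[0,0,0]],[[0,0,0],[0,0,0]]])

```text
time_s: 19.43
eef_pos: [448.9, -183.6, 7.0]
ee_rot: [0.0, 0.997, 0.076, 0.0]
force: [0.2, 1.2, 0.1]
grip_width: 0.998
```

>>> play_rows(motion=[[[0,0,0],[0,0,0]],[[0,0,0],[0,0,0]],[[0,0,0],[0,0,0]],[[0,0,0],[0,0,0]],[[0,0,0],[0,0,0]],[[0,0,0],[0,0,0]],[[0,0,0],[0,0,0]]], fingers=42, squeeze=30)

```text
time_s: 20.02
eef_pos: [448.8, -183.5, 6.9]
ee_rot: [0.0, 0.997, 0.076, 0.0]
force: [-0.7, 1.0, 5.8]
grip_width: 0.64
```

```bash
python3 -c "
from h import *
p=plan(449,-182,85,8.8,1)
plan(632.2,128,85,8.8,14,p)
"
```

```text
from [ 448.8 -183.5    6.9] th 8.8 q6->-31: 1 x [[0.5,-1.4,-78.1],[0,0,0.00]]
from [ 449. -182.   85.] th 8.8 q6->3: 14 x [[16.3,-19.9,0.0],[0,0,0.00]]
```

>>> play_rows(motion=[[[0,0,-4],[0,0,0]],[[0,0,-12],[0,0,0]],[[0,0,-22],[0,0,0]],[[0,0,-22],[0,0,0]],[[0,0,-14],[0,0,0]],[[0,0,-4],[0,0,0]],[[0,0,0],[0,0,0]]])

```text
time_s: 20.6
eef_pos: [448.9, -183.6, 85.1]
ee_rot: [0.001, 0.997, 0.076, 0.001]
force: [0.4, -0.1, -0.9]
grip_width: 0.64
```

>>> play_rows(motion=[[[8.2,-10,0],[0,0,0]],[[16.3,-19.9,0],[0,0,0]],[[16.3,-19.9,0],[0,0,0]],[[16.3,-19.9,0],[0,0,0]],[[16.3,-19.9,0],[0,0,0]],[[16.3,-19.9,0],[0,0,0]],[[16.3,-19.9,0],[0,0,0]],[[16.3,-19.9,0],[0,0,0]],[[16.3,-19.9,0],[0,0,0]],[[16.3,-19.9,0],[0,0,0]],[[16.3,-19.9,0],[0,0,0]],[[16.3,-19.9,0],[0,0,0]],[[16.3,-19.9,0],[0,0,0]],[[16.3,-19.9,0],[0,0,0]],[[8.2,-10,0],[0,0,0]],[[0,0,0],[0,0,0]],[[0,0,0],[0,0,0]],[[0,0,0],[0,0,0]]])

```text
time_s: 22.1
eef_pos: [631.0, 126.1, 83.4]
ee_rot: [0.0, 0.997, 0.076, -0.001]
force: [0.5, -0.7, 0.7]
grip_width: 0.638
```

```bash
python3 -c "
from h import *
s,im,C=look('w9',[('teal',14),('yellow',102)])
print(s['eef_pos'],s['grip_width'],s['force'])
plan(632.2,128,34.9,8.8,1)
"
```

```text
teal px [324. 100.] 21230 xy@z [620.1 204.8] rect [624.0, 179.3, 93.4, 162.1, 8.7]
yellow px [320. 261.] 6430 xy@z [628.3 138.3] rect [630.2, 132.6, 61.1, 54.4, 76.2]
[631.03696295 126.07228848  83.38761157] 0.6383571713507883 [ 0.52940689 -0.73812026  0.65704377]
from [631.2 125.9  83.8] th 8.7 q6->3: 1 x [[1.3,-1.9,48.9],[0,0,0.00]]
```

View pics/w9.png

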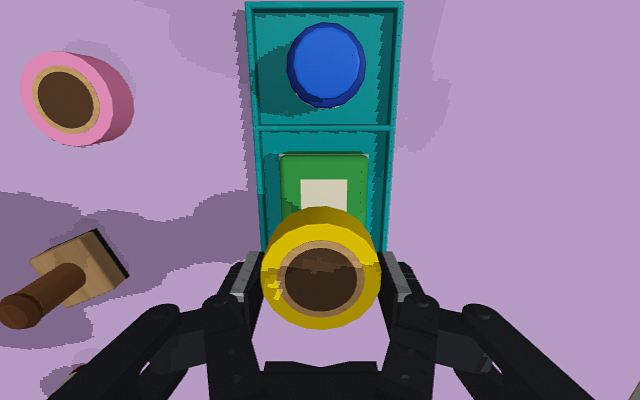

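```bash
python3 -c "
from h import *
print(unproj(cam('wrist'),[(320.5,279)],101))"
```

```text
[[630.03101391 128.19030641]]
```

>>> play_rows(motion=[[[1.3,-0.7,5],[0,0,0]],[[0,0,10],[0,0,0]],[[0,0,10],[0,0,0]],[[0,0,8],[0,0,0]],[[0,0,6],[0,0,0]],[[0,0,3],[0,0,0]],[[0,0,2],[0,0,0]],[[0,0,1.5],[0,0,0]],[[0,0,1],[0,0,0]],[[0,0,0],[0,0,0]],[[0,0,0],[0,0,0]],[[0,0,0],[0,0,0]]])

```text
time_s: 23.15
eef_pos: [633.1, 127.8, 38.2]
ee_rot: [0.0, 0.997, 0.076, 0.0]
force: [0.9, 1.5, -1.3]
grip_width: 0.639
```

>>> play_rows(motion=[[[0,0,1],[0,0,0]],[[0,0,1],[0,0,0]],[[0,0,0.7],[0,0,0]],[[0,0,0.5],[0,0,0]],[[0,0,0],[0,0,0]],[[0,0,0],[0,0,0]],[[0,0,0],[0,0,0]]])

```text
time_s: 23.73
eef_pos: [633.0, 127.8, 35.0]
ee_rot: [0.0, 0.997, 0.076, 0.0]
force: [-2.0, 0.3, 3.5]
grip_width: 0.64
```

>>> play_rows(motion=[[[0,0,0],[0,0,0]],[[0,0,0],[0,0,0]],[[0,0,0],[0,0,0]],[[0,0,0],[0,0,0]],[[0,0,-4],[0,0,0]],[[0,0,-12],[0,0,0]],[[0,0,-24],[0,0,0]],[[0,0,-28],[0,0,0]],[[0,0,-20],[0,0,0]],[[0,0,-7],[0,0,0]],[[0,0,0],[0,0,0]],[[0,0,0],[0,0,0]],[[0,0,0],[0,0,0]]], fingers=70)

```text
time_s: 24.82
eef_pos: [632.2, 127.7, 128.1]
ee_rot: [-0.0, 0.997, 0.076, -0.001]
force: [-0.3, -0.3, -0.4]
grip_width: 0.821
```

```bash
python3 -c "
from h import *
s,im,C=look('w10',[('teal',14),('tin',28),('yellow',52),('blue',56)])
print(s['eef_pos'],s['grip_width'])
plan(453,-71,128,-14,12)
"
```

```text
teal px [321. 121.] 16656 xy@z [622.2 190.6] rect [626.3, 164.2, 93.5, 192.2, 8.7]
tin px [321. 161.] 1936 xy@z [626.5 161.5] rect [627.7, 154.5, 56.9, 36.7, 8.2]
tin px [321. 244.] 807 xy@z [637.3  91.7] rect [636.8, 96.1, 56.6, 22.1, 8.8]
yellow px [321. 203.] 2421 xy@z [630.7 135.6] rect [631.3, 132.2, 55.1, 58.8, 8.7]
blue px [323.  73.] 2206 xy@z [618.4 222.8] rect [618.6, 222.3, 32.3, 31.8, 39.8]
[632.23459032 127.74992622 128.12187007] 0.820650281989624
from [632.3 127.7 128.1] th 8.8 q6->5: 12 x [[-14.5,17.1,0.0],[0,0,1.90]]
```

View pics/w10.png

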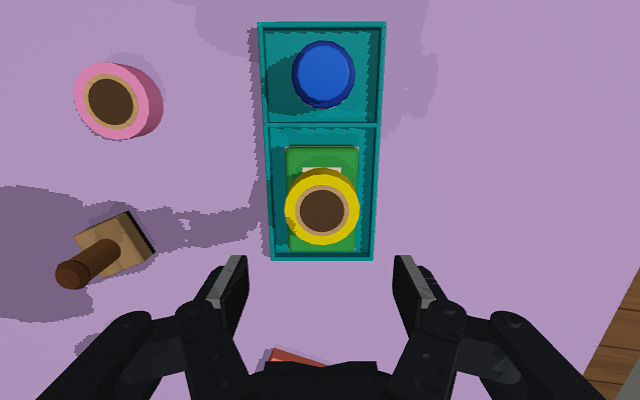

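Teal set is complete: roll core at (322,211) on the tin's middle, blue jar upright at (323,73). On to the red jar.

>>> play_rows(motion=[[[-14.5,17.1,0],[0,0,1.9]],[[-14.5,17.1,0],[0,0,1.9]],[[-14.5,17.1,0],[0,0,1.9]],[[-14.5,17.1,0],[0,0,1.9]],[[-14.5,17.1,0],[0,0,1.9]],[[-14.5,17.1,0],[0,0,1.9]],[[-14.5,17.1,0],[0,0,1.9]],[[-14.5,17.1,0],[0,0,1.9]],[[-14.5,17.1,0],[0,0,1.9]],[[-14.5,17.1,0],[0,0,1.9]],[[-14.5,17.1,0],[0,0,1.9]],[[-14.5,17.1,0],[0,0,1.9]],[[0,0,0],[0,0,0]],[[0,0,0],[0,0,0]],[[0,0,0],[0,0,0]],[[0,0,0],[0,0,0]]], fingers=85)

```text
time_s: 26.2
eef_pos: [454.6, -70.5, 129.4]
ee_rot: [-0.0, 0.993, -0.122, -0.0]
force: [-0.0, -0.3, -0.4]
grip_width: 0.993
```

```bash
sed -i 's/red=(172,5,150,80)/red=(172,5,150,165)/' h.py && python3 -c "
from h import *
s,im,C=look('w11',[('red',52),('coral',14)])
print(s['eef_pos'],s['grip_width'])
"
```

```text
red px [534. 217.] 4524 xy@z [ 606.9 -112.1] rect [605.5, -111.1, 64.8, 62.2, 76.1]
red px [317. 214.] 1385 xy@z [450.4 -70.9] rect [450.2, -71.2, 31.6, 32.0, 76.0]
red px [524. 290.] 2884 xy@z [ 596.4 -174.5] rect [595.6, -179.3, 60.2, 75.7, 76.0]
coral px [270.  24.] 980 xy@z [449.7  66.6] rect [449.6, 66.6, 25.7, 22.7, 18.7]
coral px [536. 220.] 22229 xy@z [ 631.3 -136. ] rect [626.6, -152.0, 193.6, 100.7, 76.2]
coral px [318. 208.] 2058 xy@z [448.8 -79.2] rect [448.9, -80.1, 47.3, 43.8, 84.5]
[454.56486125 -70.45688649 129.42088766] 0.9930902852195067
```

View pics/w11.png

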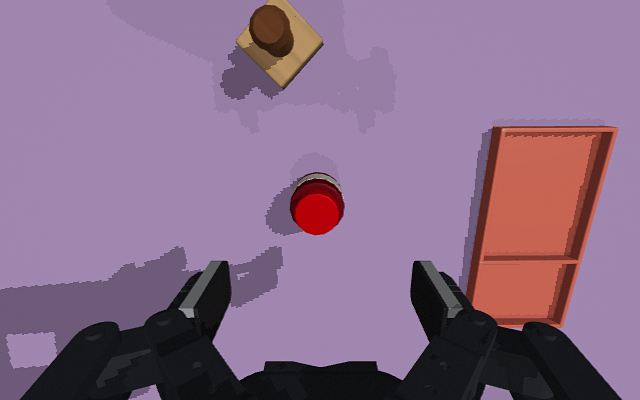

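Red cap at (317,214), stamp at (280,40), coral tray at the right with its small compartment lowermost (-y). Descending on the jar.

>>> play_rows(motion=[[[-2.8,2,0],[0,0,0]],[[0,0,15],[0,0,0]],[[0,0,20],[0,0,0]],[[0,0,20],[0,0,0]],[[0,0,20],[0,0,0]],[[0,0,15],[0,0,0]],[[0,0,12],[0,0,0]],[[0,0,10],[0,0,0]],[[0,0,5],[0,0,0]],[[0,0,3],[0,0,0]],[[0,0,0],[0,0,0]],[[0,0,0],[0,0,0]],[[0,0,0],[0,0,0]]])

```text
time_s: 27.33
eef_pos: [451.3, -72.3, 10.2]
ee_rot: [0.0, 0.993, -0.122, 0.001]
force: [0.6, 0.2, -0.1]
grip_width: 0.996
```

>>> play_rows(motion=[[[0,0,0],[0,0,0]],[[0,0,0],[0,0,0]],[[0,0,0],[0,0,0]],[[0,0,0],[0,0,0]],[[0,0,0],[0,0,0]],[[0,0,0],[0,0,0]],[[0,0,0],[0,0,0]],[[0,0,0],[0,0,0]]], fingers=30, squeeze=40)

```text
time_s: 28.0
eef_pos: [451.1, -72.2, 10.1]
ee_rot: [0.0, 0.993, -0.122, 0.0]
force: [-1.0, 1.3, 6.1]
grip_width: 0.501
```

```bash
python3 -c "
from h import *
p=plan(451,-71,70,-14,1)
plan(616,-212,70,-14,10,p)
"
```

```text
from [451.1 -72.2  10.1] th -14.0 q6->5: 1 x [[-0.4,-1.2,-59.9],[0,0,0.00]]
from [451. -71.  70.] th -14.0 q6->-5: 10 x [[19.4,9.7,0.0],[0,0,0.00]]
```

>>> play_rows(motion=[[[0,0,-4],[0,0,0]],[[0,0,-10],[0,0,0]],[[0,0,-16],[0,0,0]],[[0,0,-16],[0,0,0]],[[0,0,-10],[0,0,0]],[[0,0,-4],[0,0,0]],[[9.7,4.8,0],[0,0,0]],[[19.4,9.7,0],[0,0,0]],[[19.4,9.7,0],[0,0,0]],[[19.4,9.7,0],[0,0,0]],[[19.4,9.7,0],[0,0,0]],[[19.4,9.7,0],[0,0,0]],[[19.4,9.7,0],[0,0,0]],[[19.4,9.7,0],[0,0,0]],[[19.4,9.7,0],[0,0,0]],[[19.4,9.7,0],[0,0,0]],[[9.7,4.8,0],[0,0,0]],[[0,0,0],[0,0,0]],[[0,0,0],[0,0,0]],[[0,0,0],[0,0,0]]])

```text
time_s: 29.67
eef_pos: [615.0, -212.5, 69.4]
ee_rot: [-0.0, 0.993, -0.122, -0.001]
force: [-0.5, 0.2, -1.0]
grip_width: 0.501
```

```bash
python3 -c "
from h import *
s,im,C=look('w12',[('coral',14)])
print(s['eef_pos'],s['grip_width'],s['force'])
"
```

```text
coral px [324. 114.] 36474 xy@z [ 633.4 -143.8] rect [628.6, -162.2, 158.5, 93.6, 76.2]
coral px [320. 300.] 7191 xy@z [ 599.  -271.2] rect [597.0, -273.8, 86.4, 66.4, 74.6]
[ 614.96629457 -212.54531418   69.39353512] 0.5011129359968541 [-0.47094598  0.20650859 -0.95866361]
```

View pics/w12.png

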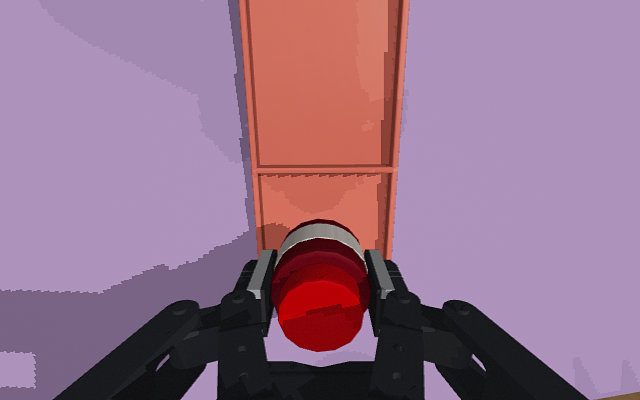

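```bash
python3 -c "
from h import *
C=cam('wrist');e=unproj(C,[(251.5,170.5),(398,170)],14);print(e,np.hypot(*(e[1]-e[0])))
a=np.radians(-13.8);ay=np.array([-np.sin(a),np.cos(a)]);m=e.mean(0)
off=np.array([1,-1]);print('small',m-35.5*ay+off,'large',m+59.5*ay+off)
s=ctrl.sense();print(s['eef_pos'])
"
```

```text
[[ 579.96248368 -166.3820274 ]
 [ 670.92117047 -188.81826808]] 93.6849379536793
small [ 617.97388933 -213.07541468] large [ 640.6345678  -120.81765809]
[ 615.01367461 -212.51735686   69.59350352]
```

Jar held upright over the small compartment; divider at row 170, columns 251–398. 3 mm correction, then down.

>>> play_rows(motion=[[[3,0,8],[0,0,0]],[[0,0,12],[0,0,0]],[[0,0,12],[0,0,0]],[[0,0,9],[0,0,0]],[[0,0,6],[0,0,0]],[[0,0,3],[0,0,0]],[[0,0,2],[0,0,0]],[[0,0,1],[0,0,0]],[[0,0,0.5],[0,0,0]],[[0,0,0],[0,0,0]],[[0,0,0],[0,0,0]]])

```text
time_s: 30.63
eef_pos: [618.7, -214.1, 16.6]
ee_rot: [0.0, 0.993, -0.122, 0.0]
force: [0.6, 1.1, -1.7]
grip_width: 0.502
```

>>> play_rows(motion=[[[0,0,1],[0,0,0]],[[0,0,0.8],[0,0,0]],[[0,0,0.7],[0,0,0]],[[0,0,0],[0,0,0]],[[0,0,0],[0,0,0]],[[0,0,0],[0,0,0]]])

```text
time_s: 31.13
eef_pos: [618.6, -214.0, 14.1]
ee_rot: [0.0, 0.993, -0.122, 0.0]
force: [-1.9, 0.8, 5.4]
grip_width: 0.501
```

Contact felt; release and lift.

>>> play_rows(motion=[[[0,0,0],[0,0,0]],[[0,0,0],[0,0,0]],[[0,0,0],[0,0,0]],[[0,0,0],[0,0,0]],[[0,0,-5],[0,0,0]],[[0,0,-15],[0,0,0]],[[0,0,-25],[0,0,0]],[[0,0,-30],[0,0,0]],[[0,0,-30],[0,0,0]],[[0,0,-12],[0,0,0]],[[0,0,0],[0,0,0]],[[0,0,0],[0,0,0]],[[0,0,0],[0,0,0]]], fingers=58)

```text
time_s: 32.22
eef_pos: [617.8, -213.6, 128.7]
ee_rot: [-0.001, 0.993, -0.122, -0.001]
force: [-0.5, 0.3, -0.3]
grip_width: 0.678
```

```bash
python3 -c "
from h import *
s,im,C=look('w13',[('coral',14),('red',56)])
print(s['eef_pos'],s['grip_width'])
plan(453,51,130,-58,12);plan(453,51,130,32,12)
"
```

```text
coral px [320. 111.] 27366 xy@z [ 633.  -144.6] rect [629.5, -158.8, 182.2, 93.7, 76.2]
red px [319. 169.] 390 xy@z [ 624.1 -180.4] rect [625.1, -181.7, 18.9, 37.1, 70.2]
red px [322. 215.] 1605 xy@z [ 617.8 -214.2] rect [616.6, -213.3, 32.5, 72.0, 76.0]
[ 617.84502159 -213.59109898  128.7136898 ] 0.6784848133576582
from [ 617.8 -213.6  128.6] th -14.0 q6->64: 12 x [[-24.3,-10.8,-0.1],[0,0,3.66]]
from [ 617.8 -213.6  128.6] th -14.0 q6->-26: 12 x [[-11.2,-24.2,-0.1],[0,0,-3.84]]
```

```bash
python3 -c "
from h import *
plan(453,51,130,-14,12)
"
```

```text
from [ 617.8 -213.6  128.6] th -14.0 q6->20: 12 x [[-18.7,-18.1,-0.1],[0,0,0.00]]
```

>>> play_rows(motion=[[[-18.7,-18.1,0],[0,0,0]],[[-18.7,-18.1,0],[0,0,0]],[[-18.7,-18.1,0],[0,0,0]],[[-18.7,-18.1,0],[0,0,0]],[[-18.7,-18.1,0],[0,0,0]],[[-18.7,-18.1,0],[0,0,0]],[[-18.7,-18.1,0],[0,0,0]],[[-18.7,-18.1,0],[0,0,0]],[[-18.7,-18.1,0],[0,0,0]],[[-18.7,-18.1,0],[0,0,0]],[[-18.7,-18.1,0],[0,0,0]],[[-18.7,-18.1,0],[0,0,0]],[[0,0,0],[0,0,0]],[[0,0,0],[0,0,0]],[[0,0,0],[0,0,0]],[[0,0,0],[0,0,0]]], fingers=85)

```text
time_s: 33.6
eef_pos: [453.9, 50.5, 130.3]
ee_rot: [0.0, 0.992, -0.123, -0.0]
force: [-0.3, -0.4, -0.2]
grip_width: 0.998
```

```bash
python3 -c "
from h import *
s,im,C=look('w14',[])
print(s['eef_pos'],s['grip_width'])
print([(d['p'],np.array(d['position'])*[640,400]) for d in ctrl.spot_in('wrist','stamp')])
cv2.imwrite('pics/w14c.png',cv2.resize(im[120:300,220:420,::-1],None,fx=3,fy=3,interpolation=cv2.INTER_CUBIC))
"
```

```text
[453.93382946  50.46692814 130.31033052] 0.9976083037491136
[]
```

View pics/w14c.png

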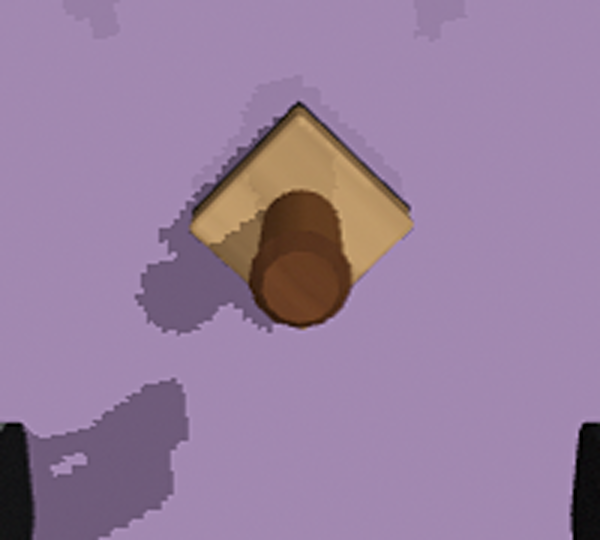

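Stamp seen with base corners at (192,228) and (413,225) in the crop (full image (284,196), (358,195)) and handle top at full-image (320,215).

```bash
python3 -c "
from h import *
C=cam('wrist');print(unproj(C,[(320.8,195.5)],20),unproj(C,[(320.3,215)],68),ctrl.sense()['eef_pos'])
"
```

```text
[[453.80414879  53.4695309 ]] [[453.56705508  54.01283753]] [453.87770266  50.49678988 130.41854522]
```

>>> play_rows(motion=[[[0.2,-2.3,8],[0,0,0]],[[0,0,18],[0,0,0]],[[0,0,20],[0,0,0]],[[0,0,20],[0,0,0]],[[0,0,16],[0,0,0]],[[0,0,12],[0,0,0]],[[0,0,8],[0,0,0]],[[0,0,3],[0,0,0]],[[0,0,1],[0,0,0]],[[0,0,0],[0,0,0]],[[0,0,0],[0,0,0]],[[0,0,0],[0,0,0]]])

```text
time_s: 34.7
eef_pos: [454.7, 53.3, 25.3]
ee_rot: [0.0, 0.993, -0.122, 0.001]
force: [1.0, -0.9, -0.1]
grip_width: 0.993
```

>>> play_rows(motion=[[[0,0,0],[0,0,0]],[[0,0,0],[0,0,0]],[[0,0,0],[0,0,0]],[[0,0,0],[0,0,0]],[[0,0,0],[0,0,0]],[[0,0,0],[0,0,0]],[[0,0,0],[0,0,0]],[[0,0,0],[0,0,0]],[[0,0,0],[0,0,0]],[[0,0,0],[0,0,0]],[[0,0,0],[0,0,0]]], fingers=10, squeeze=30)

```text
time_s: 35.62
eef_pos: [454.2, 53.4, 24.8]
ee_rot: [-0.0, 0.993, -0.122, -0.0]
force: [-3.4, 0.4, 5.4]
grip_width: 0.251
```

```bash
python3 -c "
from h import *
p=plan(454.5,52.5,85,-14,1)
plan(640.5,-121,85,-14,11,p)
"
```

```text
from [454.2  53.4  24.8] th -14.0 q6->21: 1 x [[0.5,0.8,-60.2],[0,0,0.00]]
from [454.5  52.5  85. ] th -14.0 q6->3: 11 x [[20.2,11.2,0.0],[0,0,0.00]]
```

>>> play_rows(motion=[[[0,0,-4],[0,0,0]],[[0,0,-10],[0,0,0]],[[0,0,-16],[0,0,0]],[[0,0,-16],[0,0,0]],[[0,0,-10],[0,0,0]],[[0,0,-4],[0,0,0]],[[10.1,5.6,0],[0,0,0]],[[20.2,11.2,0],[0,0,0]],[[20.2,11.2,0],[0,0,0]],[[20.2,11.2,0],[0,0,0]],[[20.2,11.2,0],[0,0,0]],[[20.2,11.2,0],[0,0,0]],[[20.2,11.2,0],[0,0,0]],[[20.2,11.2,0],[0,0,0]],[[20.2,11.2,0],[0,0,0]],[[20.2,11.2,0],[0,0,0]],[[20.2,11.2,0],[0,0,0]],[[10.1,5.6,0],[0,0,0]],[[0,0,0],[0,0,0]],[[0,0,0],[0,0,0]]])

```text
time_s: 37.28
eef_pos: [639.6, -120.5, 83.4]
ee_rot: [-0.0, 0.992, -0.123, -0.001]
force: [-0.6, 0.3, -0.9]
grip_width: 0.256
```

>>> play_rows(motion=[[[0,0,0],[0,0,0]],[[0,0,0],[0,0,0]]])

```text
time_s: 37.45
eef_pos: [639.5, -119.5, 84.5]
ee_rot: [-0.0, 0.993, -0.122, -0.0]
force: [0.2, 0.3, -0.9]
grip_width: 0.253
```

```bash
python3 -c "
from h import *
s,im,C=look('w15',[])
print(s['eef_pos'],s['grip_width'],s['force'])
"
```

```text
[ 639.48611068 -119.48799852   84.49387922] 0.25284305451481826 [ 0.21210204  0.28536811 -0.85722841]
```

View pics/w15.png

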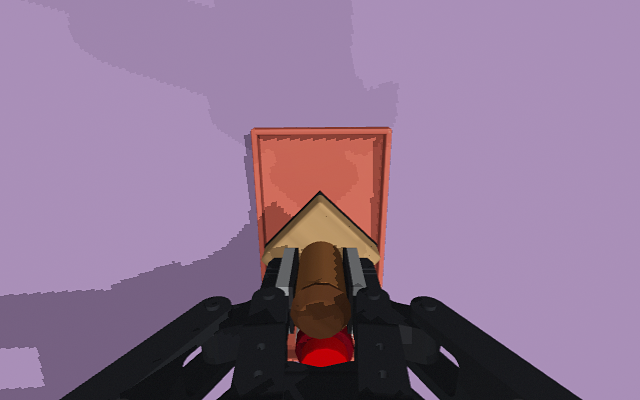

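Stamp held upright, centred over the large compartment (tray far corners (252,130), (390,130)). Lowering.

>>> play_rows(motion=[[[0.5,0.5,8],[0,0,0]],[[0,0,12],[0,0,0]],[[0,0,12],[0,0,0]],[[0,0,9],[0,0,0]],[[0,0,6],[0,0,0]],[[0,0,3],[0,0,0]],[[0,0,2],[0,0,0]],[[0,0,1],[0,0,0]],[[0,0,0.5],[0,0,0]],[[0,0,0],[0,0,0]],[[0,0,0],[0,0,0]]])

```text
time_s: 38.42
eef_pos: [640.5, -120.7, 31.6]
ee_rot: [0.0, 0.993, -0.122, 0.0]
force: [0.2, -0.7, -1.3]
grip_width: 0.252
```

>>> play_rows(motion=[[[0,0,1],[0,0,0]],[[0,0,1],[0,0,0]],[[0,0,0.7],[0,0,0]],[[0,0,0],[0,0,0]],[[0,0,0],[0,0,0]],[[0,0,0],[0,0,0]]])

```text
time_s: 38.92
eef_pos: [640.4, -120.8, 28.9]
ee_rot: [0.0, 0.993, -0.122, 0.0]
force: [-1.7, 0.2, 4.7]
grip_width: 0.252
```

>>> play_rows(motion=[[[0,0,0],[0,0,0]],[[0,0,0],[0,0,0]],[[0,0,0],[0,0,0]],[[0,0,0],[0,0,0]],[[0,0,0],[0,0,0]],[[0,0,-5],[0,0,0]],[[0,0,-15],[0,0,0]],[[0,0,-30],[0,0,0]],[[0,0,-35],[0,0,0]],[[0,0,-35],[0,0,0]],[[0,0,-25],[0,0,0]],[[-15,0,-15],[0,0,0]],[[-30,0,0],[0,0,0]],[[-35,0,0],[0,0,0]],[[-35,0,0],[0,0,0]],[[-20,0,0],[0,0,0]],[[0,0,0],[0,0,0]],[[0,0,0],[0,0,0]],[[0,0,0],[0,0,0]],[[0,0,0],[0,0,0]]], fingers=60)

```text
time_s: 40.58
eef_pos: [510.1, -88.2, 188.5]
ee_rot: [0.0, 0.993, -0.122, 0.0]
force: [0.1, 0.1, 0.6]
grip_width: 0.703
```

```bash
python3 -c "
from h import *
s=ctrl.sense();print(s['time_s'],s['eef_pos'],s['grip_width'],s['force'])
a=ctrl.capture('scene')[150:310,90:540,::-1];b=ctrl.capture('side')[100:320,200:480,::-1]
cv2.imwrite('pics/e1.png',cv2.resize(a,(780,277),interpolation=cv2.INTER_CUBIC))
cv2.imwrite('pics/e2.png',cv2.resize(b,(700,550),interpolation=cv2.INTER_CUBIC))
C={n:cam(n) for n in('scene','side')}
for n in C:
  for o in('blue_ink','red_ink','stamp','yellow_tape','pink_tape','pencil_pot','bell'):print(n,o,[(round(d['p'],2),np.round(np.array(d['position'])*[640,400]).astype(int).tolist()) for d in ctrl.spot_in(n,o)][:5])
"
```

```text
40.5833 [510.14404572 -88.21316024 188.52256771] 0.7028393590503814 [0.11285791 0.08127075 0.6004275 ]
scene blue_ink [(0.84, [438, 190]), (0.66, [470, 189]), (0.58, [442, 217])]
scene red_ink [(0.74, [211, 252]), (0.56, [247, 263])]
scene stamp [(0.67, [243, 263])]
scene yellow_tape [(0.7, [344, 264])]
scene pink_tape [(0.61, [364, 219])]
scene pencil_pot [(0.74, [144, 236]), (0.34, [213, 248])]
scene bell [(0.59, [449, 249])]
side blue_ink [(0.69, [275, 133]), (0.69, [248, 140]), (0.55, [238, 124])]
side red_ink [(0.64, [403, 276])]
side stamp [(0.57, [397, 243])]
side yellow_tape [(0.5, [365, 173])]
side pink_tape [(0.75, [297, 181])]
side pencil_pot [(0.63, [434, 348])]
side bell [(0.66, [307, 127]), (0.37, [355, 188])]
```

View pics/e1.png

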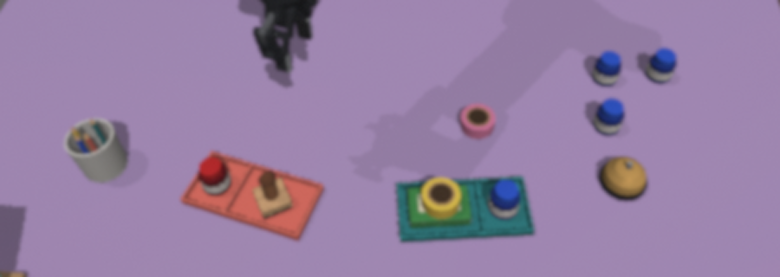

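View pics/e2.png

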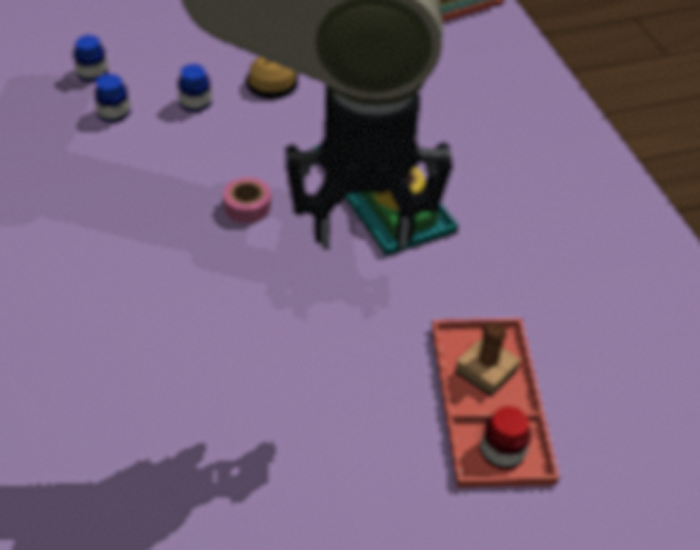

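Both sets stand upright in their compartments in both views. The pink roll, pot and bell are at their starting pixels, and the gripper is clear. Handing in.

```bash
python3 -c "
from rig import ctrl
print(ctrl.finish_job())"
```

```text
the job is handed in; nothing more can be done
None
```

Both gift sets are made up and the job is handed in at about 41 s of the 128 s allowed; the hand-in gave no verdict.

- **Teal tray:** the tin lies in the large compartment with the yellow roll on it, and the blue-capped jar farthest to the robot's right stands in the small one.
- **Coral tray:** the stamp stands upright in the large compartment and the red-capped jar in the small one.
- **Placing:** I lowered each thing until the wrist felt 3–6 N of contact before letting go.

**Last checks:**
- The final scene picture shows all five things upright in their compartments. The side picture agrees for the coral tray; there the arm hides most of the teal tray.
- From the wrist camera, the tin and blue jar were within about 2 mm of their compartment centres. By eye, the roll is within a few millimetres of the tin's centre.
- The pink roll, pencil pot and bell are within 3 pixels of where they started. The pot was not detected in the first side picture, so only the scene camera compares it.
- The gripper was clear of everything at about 190 mm height.

**Disagreements:** the fixed cameras and the wrist camera differed by up to about 6 mm, so I went by the closer wrist views. In the wrist picture after the red jar was set down, its outline merged with the coral tray. Its place therefore rests on the gripper pose at release and the two final pictures.

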